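# Queue the bottle sizes on the filler's infeed tray

## Robot

A 7-joint arm with a two-finger parallel gripper is mounted at the origin on the work surface. World frame = base frame: x ahead of the robot, y to its left, z up, the work surface at z = 0. Lengths are in m, angles in rad, forces in N, time in s.
With the tool pointing down it reaches from about 0.4 to 0.85 m from the base axis. Payload 4.5 kg.
Tool frame: the origin (TCP) lies at the very end of the fingers, on their centre line; the grasp point (between the pads) lies 19 mm behind it (r.pinch_z is the distance from the TCP to the grasp point, in m); z points along the fingers, y is the line along which they close (so a half turn about z gives the same grasp; the last joint's range is limited). The gripper opens to 88 mm and grips with 3 to 60 N. Pads are 18 mm wide; open, the fingers measure 123 mm over their backs; the gripper's body (75 mm by 187 mm) begins 45 mm behind the grasp point.
Start: joints at [-1.201, 0.689, -0.195, 1.565, 0.157, 0.902, -0.215], TCP at [0.206, 0.59, 0.239] pointing down, gripper open.
Joint ranges: [-3.01, 3.01], [-0.46, 2.08], [-1.47, 1.51], [0.13, 2.56], [-1, 4.14], [0.04, 2.09], [-2.66, 2.66]. Speed limits (rad/s): [2.57, 2.57, 3.14, 3.14, 3.14, 3.14, 3.14].

## Interface

Orientations are given as a unit quaternion [x, y, z, w].
In Python, from plant import r, cams gives the robot as it stands.
- The arm moves only by the shell command python3 -m pendant 'ROWS' [FORCE]. ROWS is JSON, a list of rows, each a list of 3 entries, a list of its own where there are three numbers: the closure, from -1 (fully open) to 1 (shut), then the shift along the tool's x, y, z in mm, then the turn, a rotation vector about the tool's x, y, z in degrees. A call has 1 to 8 rows; each row shifts and turns the commanded pose from where the row before left it, along the tool's axes as they then stand; what a row does not reach is not made up. A row lasts 1/8 s, in which the tool goes at most 62.5 mm and 10.7 degrees, less where a joint would pass 70% of its speed; a pose out of reach is approached as far as the arm can. A call with a gripper value outside its range is refused whole. The fingers move at their own pace and stop on an object; FORCE is the grip in N (left out, the last holds). Time passes only in rows, so rows that do not move let the fingers close. It gives the time, the measured TCP pose, the force, the opening and the grip force at its end, in the units of the state.
- r.get_state(): the state, without advancing time (a new reading comes with each control period).
- cams.snapshot(name): name is "scene" or "side" or "wrist"; returns a dict with "img" (384x512x3 uint8, red, green, blue), "camera_matrix" (3x3 intrinsics, pixels), "camera_from_world" (4x4, takes a point from world to camera coordinates); the wrist camera has in their place "tool_from_camera" (4x4, takes a point from camera to tool coordinates, whose origin is the TCP and whose axes are the flange's). Camera axes: x right, y up, looking along -z (the intrinsics and any distortion apply to the point x, -y, -z); pixel columns grow to the right and rows downward; lengths in m; the calibration is good to about 2 mm. A picture is of the moment at which its call begins: read the wrist's pose just before it. There is no depth.
- r.finish_job(): hands the job in; it is judged then, once.
The state is a dict: "clock": time; "q": joint angles; "qd": joint speeds; "joint_torque": joint torques, N m; "tool_pos": TCP position; "eef_rot": TCP orientation; "contact_force": force on the tool from outside, world axes, zero at the start; "moment": the same for the moment, N m; "opening": opening from 0.0 (shut) to 1.0 (fully open); "finger_force": force on a finger pad.
Only numpy, scipy, OpenCV 4.12 (cv2) and the standard library are available. Lean on these libraries where they do the work, as an engineer would, in place of code of your own. Each camera call takes 0.05 s, during which the arm holds its last target. There are 200 camera calls.

## Task

The filling machine is to be set up for one bottle size after another, so queue the four empty bottles on its infeed tray in order of size: the smallest on the mat nearest the filling machine, each next larger one on the next mat, and the largest at the far end. Stand each bottle upright in the middle of its own mat and let go of it. They are glass: set each one down gently rather than dropping it, and do not knock any of them over.

Things in the scene. Friction and masses are not known exactly. Their poses are not given: they have to be found in the camera images.
- bottle_50_mid (a point): the smallest of four loose, empty, open amber glass bottles with a paper label: 38 mm in diameter, 100 mm tall, straight neck 20 mm in diameter from 62 mm above the foot up to the mouth. The point lies on the bottle's axis half-way up, 50 mm above the foot and 50 mm below the mouth; z points up the axis
- bottle_100_mid (a point): the second smallest of four loose, empty, open amber glass bottles with a paper label: 46 mm in diameter, 130 mm tall, straight neck 23 mm in diameter from 86 mm above the foot up to the mouth. The point lies on the bottle's axis half-way up, 65 mm above the foot and 65 mm below the mouth; z points up the axis
- bottle_200_mid (a point): the second largest of four loose, empty, open amber glass bottles with a paper label: 56 mm in diameter, 165 mm tall, straight neck 26 mm in diameter from 115 mm above the foot up to the mouth. The point lies on the bottle's axis half-way up, 82.5 mm above the foot and 82.5 mm below the mouth; z points up the axis
- bottle_350_mid (a point): the largest of four loose, empty, open amber glass bottles with a paper label: 66 mm in diameter, 205 mm tall, straight neck 28 mm in diameter from 147 mm above the foot up to the mouth. The point lies on the bottle's axis half-way up, 102.5 mm above the foot and 102.5 mm below the mouth; z points up the axis
- mat_1: one of four identical, fixed, round black rubber mats, 76 mm in diameter and 3 mm thick, about 90 mm apart in one row on the infeed tray (its number says nothing of its place in the row). Origin: centre of the mat's underside, which lies on the tray 6 mm above the bench, so bottles stand on the mat 3 mm above the origin
- mat_2: one of four identical, fixed, round black rubber mats, 76 mm in diameter and 3 mm thick, about 90 mm apart in one row on the infeed tray (its number says nothing of its place in the row). Origin: centre of the mat's underside, which lies on the tray 6 mm above the bench, so bottles stand on the mat 3 mm above the origin
- mat_3: one of four identical, fixed, round black rubber mats, 76 mm in diameter and 3 mm thick, about 90 mm apart in one row on the infeed tray (its number says nothing of its place in the row). Origin: centre of the mat's underside, which lies on the tray 6 mm above the bench, so bottles stand on the mat 3 mm above the origin
- mat_4: one of four identical, fixed, round black rubber mats, 76 mm in diameter and 3 mm thick, about 90 mm apart in one row on the infeed tray (its number says nothing of its place in the row). Origin: centre of the mat's underside, which lies on the tray 6 mm above the bench, so bottles stand on the mat 3 mm above the origin
- tray: the fixed infeed tray, a stainless plate 104 mm deep (x), 400 mm long (y), 6 mm thick, its length roughly crosswise to the robot. Origin: centre of the underside, on the bench. y runs along the row of mats (towards the robot's left), the mats' centres lie on this y axis; x points away from the robot to the back edge, where a round guide bar runs along y at x = 62 mm, its top 46 mm above the bench
- filler: the fixed filling machine: an aluminium housing 190 x 200 mm and 137 mm high with a keypad and a stand with two nozzles, 297 mm high, with white hoses arching to 315 mm. It stands beyond one end of the tray, to the left or the right of it (a carton of brass-coloured caps stands beyond the other end). Origin: centre of the underside; its front with the keypad looks to -x
Things that resemble listed ones, but are neither listed nor needed, are in the scene too. Leave any pink or purple look-alike of the part that bears bottle_350_mid alone.

How it is judged:
At the end, for the whole second after the job is handed in: All four bottles stand still and upright (within 5 degrees), each with its axis within 14 mm of the centre of a mat, in order of size along the tray: the smallest on the mat nearest the filling machine, the largest on the farthest ((horizontal distance between bottle_50_mid and mat_1 below 0.014 m or horizontal distance between bottle_50_mid and mat_2 below 0.014 m or horizontal distance between bottle_50_mid and mat_3 below 0.014 m or horizontal distance between bottle_50_mid and mat_4 below 0.014 m) and angle between each of bottle_50_mid, bottle_100_mid, bottle_200_mid, bottle_350_mid's own z axis and vertical below 0.09 rad and height (world z) of bottle_50_mid between 0.054 and 0.064 m and linear speed of each of bottle_50, bottle_100, bottle_200, bottle_350 below 0.02 m/s and angular speed of each of bottle_50, bottle_100, bottle_200, bottle_350 below 0.2 rad/s and (horizontal distance between bottle_100_mid and mat_1 below 0.014 m or horizontal distance between bottle_100_mid and mat_2 below 0.014 m or horizontal distance between bottle_100_mid and mat_3 below 0.014 m or horizontal distance between bottle_100_mid and mat_4 below 0.014 m) and height (world z) of bottle_100_mid between 0.069 and 0.079 m and (horizontal distance between bottle_200_mid and mat_1 below 0.014 m or horizontal distance between bottle_200_mid and mat_2 below 0.014 m or horizontal distance between bottle_200_mid and mat_3 below 0.014 m or horizontal distance between bottle_200_mid and mat_4 below 0.014 m) and height (world z) of bottle_200_mid between 0.0865 and 0.0965 m and (horizontal distance between bottle_350_mid and mat_1 below 0.014 m or horizontal distance between bottle_350_mid and mat_2 below 0.014 m or horizontal distance between bottle_350_mid and mat_3 below 0.014 m or horizontal distance between bottle_350_mid and mat_4 below 0.014 m) and height (world z) of bottle_350_mid between 0.1065 and 0.1165 m and ((world y of filler above 0.2 m and y of bottle_50_mid in the frame of tray between 0.109 and 0.173 m and y of bottle_100_mid in the frame of tray between 0.015 and 0.079 m and y of bottle_200_mid in the frame of tray between -0.079 and -0.015 m and y of bottle_350_mid in the frame of tray between -0.173 and -0.109 m) or (world y of filler below -0.2 m and y of bottle_50_mid in the frame of tray between -0.173 and -0.109 m and y of bottle_100_mid in the frame of tray between -0.079 and -0.015 m and y of bottle_200_mid in the frame of tray between 0.015 and 0.079 m and y of bottle_350_mid in the frame of tray between 0.109 and 0.173 m))); the robot touches nothing.
It fails at once if a bottle is knocked over (tilted more than 35 degrees) (angle between any of bottle_50_mid, bottle_100_mid, bottle_200_mid, bottle_350_mid's own z axis and vertical above 0.61 rad).
It fails at once if a bottle is dropped (out of the fingers and moving faster than 0.45 m/s, a fall of more than about 10 mm) ((contact force between bottle_50 and the fingers below 0.2 N and linear speed of bottle_50 above 0.45 m/s) or (contact force between bottle_100 and the fingers below 0.2 N and linear speed of bottle_100 above 0.45 m/s) or (contact force between bottle_200 and the fingers below 0.2 N and linear speed of bottle_200 above 0.45 m/s) or (contact force between bottle_350 and the fingers below 0.2 N and linear speed of bottle_350 above 0.45 m/s)).
It also fails if it takes over 104 s, if anything falls off the work surface, if the arm or the gripper's body presses on something with over 40 N, if the wrist force passes 120 N, or if a joint passes its speed limit or range.

## Working session

There is one attempt and no reset: what is moved stays moved. The work goes in short steps, Python scripts to look and compute and a shell command to move; the robot and the scene stay as the last step left them, time stands still between calls to the robot, and variables do not carry over. Pictures are saved under pics/ and viewed, at most 14 in all, crops included, and the job is handed in when it is done.

```bash
ls; mkdir -p pics; python3 - <<'E'
from plant import r,cams
import cv2
for n in ("scene","side"):
    s=cams.snapshot(n); cv2.imwrite(f"pics/{n}0.png",cv2.resize(s["img"][:,:,::-1],(768,576),interpolation=cv2.INTER_CUBIC)); print(n,s["camera_matrix"].tolist(),s["camera_from_world"].round(3).tolist(),[k for k in s])
print(r.get_state(),r.pinch_z)
E
```

```text
pics
scene [[444.395163078847, 0.0, 258.02089765049993], [0.0, 444.395163078847, 192.78934947054324], [0.0, 0.0, 1.0]] [[0.784, 0.621, 0.006, -0.375], [-0.517, 0.646, 0.562, 0.207], [0.345, -0.443, 0.827, -1.648], [0.0, 0.0, 0.0, 1.0]] ['img', 'camera_matrix', 'camera_from_world']
side [[383.540805287557, 0.0, 255.70400014974814], [0.0, 383.540805287557, 188.9409999733414], [0.0, 0.0, 1.0]] [[0.814, -0.581, 0.004, -0.411], [0.45, 0.635, 0.628, -0.281], [-0.367, -0.509, 0.779, -1.002], [0.0, 0.0, 0.0, 1.0]] ['img', 'camera_matrix', 'camera_from_world']
{'clock': 0.1, 'q': array([-1.20119088,  0.68989183, -0.19453213,  1.56618888,  0.15732984,
        0.90253231, -0.2150921 ]), 'qd': array([ 0.00128926, -0.00307354, -0.00214697, -0.00305705, -0.00024576,
       -0.00056918,  0.00110356]), 'joint_torque': array([-2.88948999e-03, -5.28504610e+01, -1.27152856e+00, -1.53839672e+01,
       -5.25808800e-02,  2.00924696e-03,  4.31330875e-05]), 'tool_pos': array([0.2058177 , 0.58955628, 0.23800936]), 'eef_rot': array([ 1.67062758e-01,  9.85945929e-01, -8.10034741e-04, -6.75246731e-05]), 'contact_force': array([-0.79350507, -0.53228307, -0.89489496]), 'moment': array([ 0.05310096, -0.02571671, -0.03084824]), 'finger_force': 0.0, 'opening': 0.9981526920343996} 0.0187
```

View pics/scene0.png

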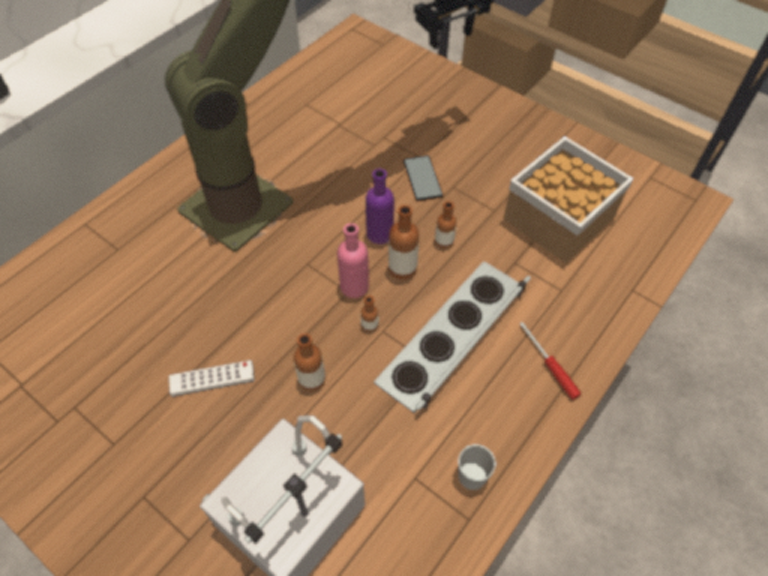

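View pics/side0.png

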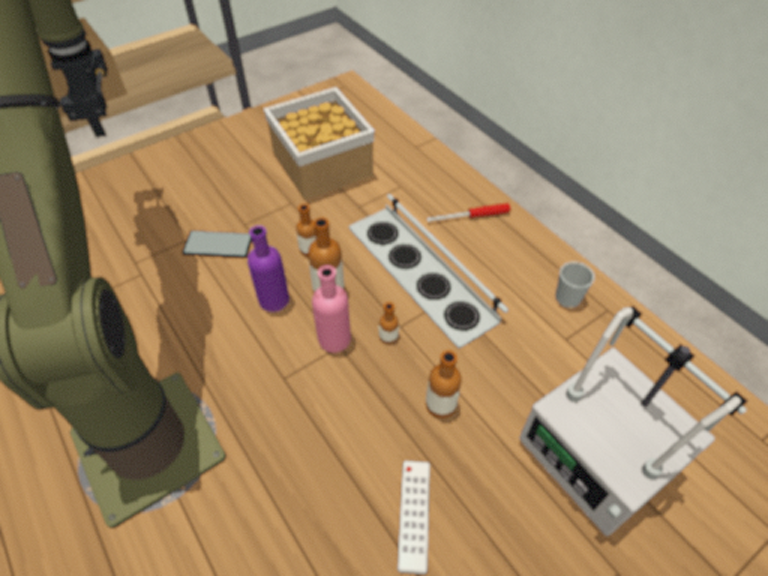

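Scene view (768 px image), amber candidates:
- (404,240): largest, beside the pink (352,262) and purple (379,205) look-alikes. It is the only amber one of that size with a label, so it is the 350.
- (309,363): the 200.
- (446,225): the 100.
- (369,314): the 50.

The filler is at (285,500), on the -y side. I'll triangulate the mouths, cast the mats onto their plane, and take an enlarged crop.

```bash
cat > h.py <<'E'
from plant import r,cams
import cv2, numpy as np
def P(s): # projection matrix to pixels
    return s["camera_matrix"]@np.diag([1.,-1,-1])@s["camera_from_world"][:3]
def cast(s,uv,z):
    M=P(s); H=np.c_[M[:,0],M[:,1],M[:,2]*z+M[:,3]]
    return cv2.perspectiveTransform(np.float64(uv).reshape(-1,1,2),np.linalg.inv(H)).reshape(-1,2)
def tri(a,ua,b,ub):
    X=cv2.triangulatePoints(P(a),P(b),np.float64(ua).T,np.float64(ub).T); return (X[:3]/X[3]).T
E
python3 - <<'E'
from h import *
a=cams.snapshot("scene"); b=cams.snapshot("side")
ua=np.array([[369,299],[448,207],[305,341],[404.5,212],[351,230],[379,175]])/1.5
ub=np.array([[389,307],[304,209],[448,357],[321,224],[327,272],[258,233]])/1.5
X=tri(a,ua,b,ub); print("mouths 50,100,200,350,pink,purple\n",X.round(3))
for z,u in zip([.1,.13,.165,.205],zip(ua,ub)): print(z,cast(a,u[0],z).round(3),cast(b,u[1],z).round(3))
for n,s,roi in(("scene",a,(245,170,355,275)),("side",b,(230,135,335,235))):
    g=cv2.cvtColor(s["img"],cv2.COLOR_RGB2GRAY); m=np.zeros_like(g); x0,y0,x1,y1=roi; m[y0:y1,x0:x1]=(g[y0:y1,x0:x1]<70)*255
    for c in cv2.findContours(m,cv2.RETR_EXTERNAL,cv2.CHAIN_APPROX_NONE)[0]:
        if cv2.contourArea(c)>150: e=cv2.fitEllipse(c); print(n,np.round(e[0],1),np.round(e[1],1),cast(s,e[0],.009).round(4))
ca=a["img"][100:270,190:320]; cb=b["img"][120:290,150:320]
f=lambda c:cv2.resize(c[:,:,::-1],None,fx=2.7,fy=2.7,interpolation=cv2.INTER_CUBIC)
cv2.imwrite("pics/crop.png",np.hstack([f(ca),f(cb)])[:600,:800])
E
```

```text
mouths 50,100,200,350,pink,purple
 [[ 0.475 -0.058  0.097]
 [ 0.468  0.231  0.123]
 [ 0.467 -0.234  0.158]
 [ 0.439  0.106  0.199]
 [ 0.385 -0.001  0.202]
 [ 0.333  0.153  0.2  ]]
0.1 [[ 0.476 -0.058]] [[ 0.474 -0.061]]
0.13 [[0.471 0.225]] [[0.465 0.227]]
0.165 [[ 0.47  -0.238]] [[ 0.464 -0.235]]
0.205 [[0.443 0.101]] [[0.436 0.102]]
scene [272.9 251.4] [15.8 17.5] [[ 0.6244 -0.1103]]
scene [290.8 231.1] [15.7 17.5] [[ 0.6252 -0.0174]]
scene [309.4 210.1] [15.6 17.3] [[0.6266 0.0844]]
scene [323.9 193.2] [14.2 16.7] [[0.6264 0.1705]]
side [307.5 209.6] [13.1 16. ] [[ 0.6229 -0.1067]]
side [288.6 190. ] [12.3 15.8] [[ 0.6236 -0.0134]]
```

View pics/crop.png

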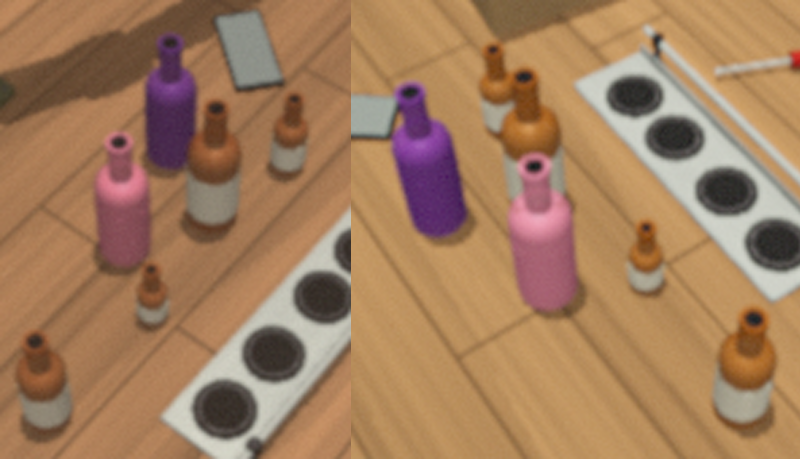

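The crop confirms the identification: the amber bottle with a paper label (crop px (213,165)) is the 350, separate from the pink one (123,200) and the purple one (170,100). The triangulated heights of 0.097, 0.123, 0.158 and 0.199 match the four sizes. The filler is on the -y side.

The order will be 350, 200, 50, 100. First I turn the tool so the fingers close along world x.

```bash
cat >> h.py <<'E'
from scipy.spatial.transform import Rotation as R
def go(p,yaw=None):
    "tool-frame shift (mm) to world p, applied before a turn about tool z (deg) that brings tool y to yaw (deg from world x)"
    s=r.get_state(); Q=R.from_quat(s["eef_rot"]); A=Q.as_matrix()
    y=np.degrees(np.arctan2(A[1,1],A[0,1]))
    print("pos",s["tool_pos"].round(4),"yaw",y.round(1),"z",A[:,2].round(3),"t",round(s["clock"],2),"| shift",(A.T@(np.array(p)-s["tool_pos"])*1000).round(1), "turn z", None if yaw is None else (y-yaw+180)%360-180)
def wrist(name,z,uv=None):
    s=r.get_state(); w=cams.snapshot("wrist"); T=np.eye(4); T[:3,:3]=R.from_quat(s["eef_rot"]).as_matrix(); T[:3,3]=s["tool_pos"]
    w["camera_from_world"]=np.linalg.inv(T@w["tool_from_camera"]); return w
E
python3 -m pendant '[[-1,[0,0,-12],[0,0,10.1]],[-1,[0,0,-12],[0,0,10.1]],[-1,[0,0,-12],[0,0,10.1]],[-1,[0,0,-12],[0,0,10.1]],[-1,[0,0,-12],[0,0,10.1]],[-1,[0,0,-12],[0,0,10.1]],[-1,[0,0,-12],[0,0,10.2]],[-1,[0,0,0],[0,0,0]]]'
python3 -c "
from h import *
go([.44,.102,.33],0)"
```

```text
clock: 1.2
tool_pos: [0.2059, 0.5906, 0.3233]
eef_rot: [0.707, 0.708, 0.001, -0.0]
contact_force: [-0.2, -0.6, -0.8]
opening: 1.001
finger_force: 0.0
pos [0.2059 0.5906 0.3233] yaw 0.1 z [ 0.001  0.001 -1.   ] t 1.2 | shift [-488.9  233.4   -7.1] turn z 0.08120226990462243
```

```bash
python3 -m pendant '[[-1,[-48,23,-2],[0,0,0]],[-1,[-48,23,-2],[0,0,0]],[-1,[-48,23,-2],[0,0,0]],[-1,[-48,23,-2],[0,0,0]],[-1,[-48,23,-2],[0,0,0]],[-1,[-48,23,-2],[0,0,0]],[-1,[-48,23,-2],[0,0,0]],[-1,[-48,23,-2],[0,0,0]]]' | head -2
python3 -m pendant '[[-1,[-35,17,0],[0,0,0]],[-1,[-35,17,0],[0,0,0]],[-1,[-35,15,0],[0,0,0]],[-1,[0,0,0],[0,0,0]],[-1,[0,0,0],[0,0,0]]]' | head -2
python3 - <<'E'
from h import *
go([.44,.102,.33],0)
w=wrist(0,0); cv2.imwrite("pics/w1.png",w["img"][:,:,::-1])
for p in [(.44,.102,.205),(.625,.1725,.009),(.625,.0795,.009)]:
    q=P(w)@np.r_[p,1]; print(p,(q[:2]/q[2]).round(0))
print(w["tool_from_camera"].round(3))
E
```

```text
clock: 2.2
tool_pos: [0.3899, 0.2043, 0.3384]
clock: 2.82
tool_pos: [0.4381, 0.1016, 0.3383]
pos [0.4381 0.1016 0.3383] yaw 0.1 z [-0.001  0.    -1.   ] t 2.83 | shift [0.4 2.  8.3] turn z 0.11352912628910872
(0.44, 0.102, 0.205) [259. 179.]
(0.625, 0.1725, 0.009) [394.  90.]
(0.625, 0.0795, 0.009) [386. 157.]
[[ 0.     0.952  0.306  0.08 ]
 [ 1.    -0.     0.001 -0.   ]
 [ 0.001  0.306 -0.952 -0.146]
 [ 0.     0.     0.     1.   ]]
```

View pics/w1.png

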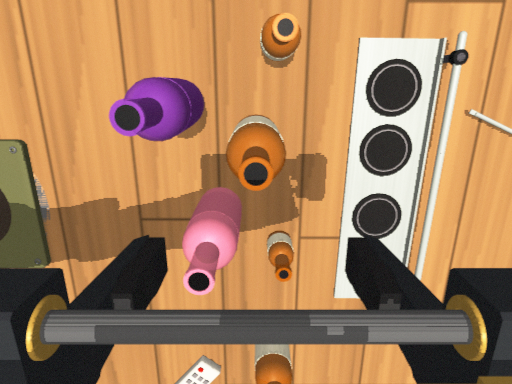

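The wrist view shows the mouths of the 350 at (256,174), the 100 at (286,27) and the 50 at (284,273). Mats are at (393,88), (386,150) and (376,216). I'll refine all of these from this view.

```bash
python3 - <<'E'
from h import *
w=wrist(0,0); im=w["img"]
print("350",cast(w,(256,173.5),.205),"100",cast(w,(286,27),.13),"50",cast(w,(284,273.5),.1))
g=cv2.cvtColor(im,cv2.COLOR_RGB2GRAY); m=np.zeros_like(g); m[45:245,355:425]=(g[45:245,355:425]<120)*255
for c in cv2.findContours(m,cv2.RETR_EXTERNAL,cv2.CHAIN_APPROX_NONE)[0]:
    if cv2.contourArea(c)>400: e=cv2.fitEllipse(c); print(np.round(e[0],1),np.round(e[1],1),cast(w,e[0],.009).round(4))
d=cv2.inRange(im,(0,0,0),(45,40,40)); d[240:]=0
for c in cv2.findContours(d,cv2.RETR_EXTERNAL,cv2.CHAIN_APPROX_NONE)[0]:
    if 30<cv2.contourArea(c)<800: e=cv2.fitEllipse(c); print("dark",np.round(e[0],1),np.round(e[1],1))
E
```

```text
350 [[0.43743971 0.10756706]] 100 [[0.4658527  0.23350233]] 50 [[ 0.47453284 -0.05613431]]
[375.7 218.5] [43.2 54.9] [[ 0.6214 -0.0155]]
[385.1 150.1] [47.7 53.8] [[0.6229 0.0907]]
[393.4  87.7] [51.8 59.1] [[0.6238 0.1765]]
dark [148.9 237.8] [ 3.8 26. ]
dark [360.9 237. ] [ 4.8 30.1]
dark [255.4 182.3] [ 3.3 17.4]
dark [452.1  57.9] [ 7.6 12.4]
```

```bash
python3 -m pendant '[[-1,[1,0,30],[0,0,0]],[-1,[1,0,30],[0,0,0]],[-1,[1,0,30],[0,0,0]],[-1,[0,0,10],[0,0,0]],[-1,[0,0,0],[0,0,0]],[-1,[0,0,0],[0,0,0]]]' | head -2
python3 - <<'E'
from h import *
go([.4375,.105,.172],0)
w=wrist(0,0); cv2.imwrite("pics/w2.png",w["img"][:,:,::-1])
for p in [(.4375,.105,.205)]:
    q=P(w)@np.r_[p,1]; print(p,(q[:2]/q[2]).round(0))
E
```

```text
clock: 3.68
tool_pos: [0.4393, 0.1043, 0.2396]
pos [0.4393 0.1043 0.2396] yaw -0.0 z [ 0.002  0.001 -1.   ] t 3.67 | shift [ 0.6 -1.9 67.6] turn z -0.009613630341448243
(0.4375, 0.105, 0.205) [254. 225.]
```

View pics/w2.png

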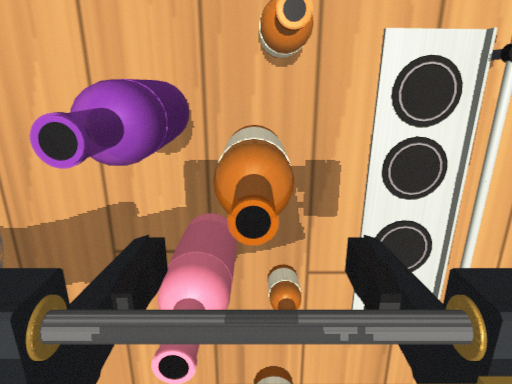

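The mouth of the 350 is at (254,221), about 2 mm from the prediction. Descending to grip.

```bash
python3 -m pendant '[[-1,[1,-1,25],[0,0,0]],[-1,[1,-1,25],[0,0,0]],[-1,[0,0,17],[0,0,0]],[-1,[0,0,0],[0,0,0]],[0.3,[0,0,0],[0,0,0]],[0.9,[0,0,0],[0,0,0]],[0.9,[0,0,0],[0,0,0]],[0.9,[0,0,0],[0,0,0]]]' 20
python3 -m pendant '[[0.9,[0,0,0],[0,0,0]],[0.9,[0,0,0],[0,0,0]]]' 20
python3 -c "
from h import *
go([.624,.1765,.172+.05])
w=wrist(0,0)
for uv in [(427,91),(415,168),(404,247)]: print(cast(w,uv,.009))"
```

```text
clock: 4.72
tool_pos: [0.4368, 0.106, 0.172]
eef_rot: [0.707, 0.707, 0.0, 0.0]
contact_force: [-0.4, -0.2, 0.0]
opening: 0.572
finger_force: 0.0
clock: 4.97
tool_pos: [0.4366, 0.106, 0.1717]
eef_rot: [0.707, 0.707, 0.0, -0.0]
contact_force: [-0.1, -0.2, 0.7]
opening: 0.343
finger_force: 0.0
pos [0.4366 0.106  0.1717] yaw -0.0 z [-0.  0. -1.] t 4.97 | shift [ 70.7 187.4 -50.3] turn z None
[[0.58759689 0.17908922]]
[[0.587173   0.10895169]]
[[0.58801492 0.02554386]]
```

```bash
python3 -m pendant '[[0.9,[0,0,0],[0,0,0]],[0.9,[0,0,0],[0,0,0]],[0.9,[0,0,-5],[0,0,0]],[0.9,[0,0,-20],[0,0,0]],[0.9,[0,0,-25],[0,0,0]],[0.9,[0,0,-10],[0,0,0]],[0.9,[0,0,0],[0,0,0]]]' 20
python3 - <<'E'
from h import *
go([.624,.1765,.172+.05])
w=wrist(0,0); im=w["img"]
g=cv2.cvtColor(im,cv2.COLOR_RGB2GRAY); m=np.zeros_like(g); m[45:280,365:475]=(g[45:280,365:475]<120)*255
for c in cv2.findContours(m,cv2.RETR_EXTERNAL,cv2.CHAIN_APPROX_NONE)[0]:
    if cv2.contourArea(c)>400: e=cv2.fitEllipse(c); print(np.round(e[0],1),np.round(e[1],1),cast(w,e[0],.009).round(4))
cv2.imwrite("pics/w3.png",im[:,:,::-1])
b=cams.snapshot("side"); g=cv2.cvtColor(b["img"],cv2.COLOR_RGB2GRAY)
x0,y0,x1,y1=235,135,340,235; m=np.zeros_like(g); m[y0:y1,x0:x1]=(g[y0:y1,x0:x1]<85)*255
for c in cv2.findContours(m,cv2.RETR_EXTERNAL,cv2.CHAIN_APPROX_NONE)[0]:
    if cv2.contourArea(c)>80: e=cv2.fitEllipse(c); print("side",np.round(e[0],1),np.round(e[1],1),cast(b,e[0],.009).round(4))
E
```

```text
clock: 5.9
tool_pos: [0.4367, 0.1061, 0.232]
eef_rot: [0.707, 0.707, 0.0, 0.0]
contact_force: [-0.4, 0.5, -2.2]
opening: 0.311
finger_force: 20.0
pos [0.4367 0.1061 0.232 ] yaw -0.0 z [ 0.001  0.    -1.   ] t 5.9 | shift [ 70.5 187.3  10.2] turn z None
[404.3 255.6] [57.8 73.8] [[ 0.6199 -0.0174]]
[419.6 170.6] [59.3 68.8] [[0.6226 0.091 ]]
[460.9 201.4] [  4.9 197.4] [[0.6766 0.0538]]
[432.7  92.2] [65.6 77.5] [[0.6236 0.1767]]
side [307.6 210.6] [16.1 19.8] [[ 0.6207 -0.1098]]
side [288.9 190.7] [15.  18.8] [[ 0.6228 -0.0162]]
side [269.2 170.6] [13.2 18. ] [[0.6227 0.0879]]
side [254.6 155.2] [12.6 17.4] [[0.6239 0.1732]]
```

View pics/w3.png

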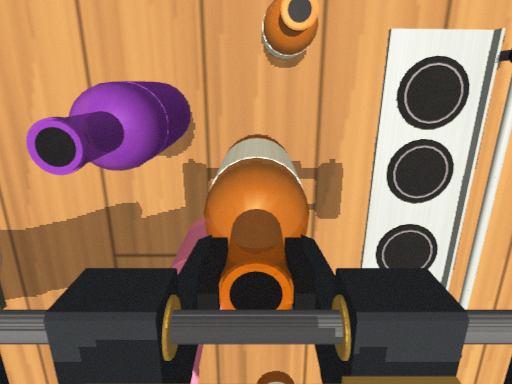

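The 350 is held in the fingers with its mouth at (256,292). The tray mats are clear.

```bash
python3 -c "
from h import *
w=wrist(0,0); print(cast(w,(256,291),.265))"
python3 -m pendant '[[0.9,[5,15,0],[0,0,0]],[0.9,[11,30,0],[0,0,0]],[0.9,[11,31,0],[0,0,0]],[0.9,[11,31,0],[0,0,0]],[0.9,[11,31,0],[0,0,0]],[0.9,[11,31,0],[0,0,0]],[0.9,[8,18,0],[0,0,0]],[0.9,[0,0,0],[0,0,0]]]'
python3 - <<'E'
from h import *
go([.6245,.1745,.181])
w=wrist(0,0); cv2.imwrite("pics/w4.png",w["img"][:,:,::-1])
E
```

```text
[[0.43572775 0.10861817]]
clock: 7.05
tool_pos: [0.6237, 0.1744, 0.23]
eef_rot: [0.707, 0.707, -0.001, -0.001]
contact_force: [-0.1, -0.8, -2.7]
opening: 0.311
finger_force: 20.0
pos [0.6237 0.1744 0.23  ] yaw 0.0 z [-0.002 -0.    -1.   ] t 7.05 | shift [ 0.1  0.9 49. ] turn z None
```

```bash
python3 -m pendant '[[0.9,[0,1,12],[0,0,0]],[0.9,[0,0,14],[0,0,0]],[0.9,[0,0,12],[0,0,0]],[0.9,[0,0,5],[0,0,0]],[0.9,[0,0,2],[0,0,0]],[0.9,[0,0,0],[0,0,0]]]'
python3 -m pendant '[[0.9,[0,0,2],[0,0,0]],[0.9,[0,0,0],[0,0,0]]]'
```

```text
clock: 7.85
tool_pos: [0.6248, 0.1739, 0.1869]
eef_rot: [0.707, 0.707, 0.0, 0.0]
contact_force: [0.2, 0.1, -2.3]
opening: 0.312
finger_force: 20.0
clock: 8.1
tool_pos: [0.6247, 0.1739, 0.1848]
eef_rot: [0.707, 0.707, 0.0, 0.0]
contact_force: [0.0, -0.3, -2.5]
opening: 0.311
finger_force: 20.0
```

Expected contact at about 0.181.

```bash
python3 -m pendant '[[0.9,[0,0,1.5],[0,0,0]],[0.9,[0,0,1.5],[0,0,0]],[0.9,[0,0,0],[0,0,0]]]'
python3 -m pendant '[[0.9,[0,0,1],[0,0,0]],[0.9,[0,0,0],[0,0,0]]]'
```

```text
clock: 8.48
tool_pos: [0.6245, 0.1738, 0.1815]
eef_rot: [0.707, 0.707, -0.0, -0.0]
contact_force: [-0.7, 0.5, -2.6]
opening: 0.311
finger_force: 20.0
clock: 8.72
tool_pos: [0.6248, 0.1738, 0.1808]
eef_rot: [0.707, 0.707, 0.0, 0.0]
contact_force: [1.1, 0.2, -1.5]
opening: 0.309
finger_force: 20.0
```

Contact is starting. One more millimetre, then release slowly and retreat upward.

```bash
python3 -m pendant '[[0.9,[0,0,0.8],[0,0,0]],[0.9,[0,0,0],[0,0,0]]]' | grep -E 'pos|contact'
python3 -m pendant '[[0.2,[0,0,0],[0,0,0]],[0,[0,0,0],[0,0,0]],[-1,[0,0,0],[0,0,0]],[-1,[0,0,0],[0,0,0]],[-1,[0,0,0],[0,0,0]],[-1,[0,0,-10],[0,0,0]],[-1,[0,0,-30],[0,0,0]],[-1,[0,0,-40],[0,0,0]]]'
python3 -c "
from h import *
go([.467,-.236,.26])"
```

```text
tool_pos: [0.6253, 0.1739, 0.1807]
contact_force: [-0.3, -0.0, 2.9]
clock: 9.98
tool_pos: [0.6241, 0.1737, 0.2607]
eef_rot: [0.707, 0.707, -0.001, -0.0]
contact_force: [-0.2, 0.2, 0.3]
opening: 0.996
finger_force: 0.0
pos [0.6241 0.1737 0.2607] yaw -0.0 z [-0.002 -0.    -1.   ] t 9.97 | shift [-409.8 -156.9    1.1] turn z None
```

```bash
python3 -m pendant '[[-1,[-30,-11,0],[0,0,0]],[-1,[-50,-20,0],[0,0,0]],[-1,[-50,-20,0],[0,0,0]],[-1,[-50,-20,0],[0,0,0]],[-1,[-50,-20,0],[0,0,0]],[-1,[-50,-20,0],[0,0,0]],[-1,[-40,-20,0],[0,0,0]],[-1,[-30,-10,0],[0,0,0]]]' | head -2
python3 - <<'E'
from h import *
go([.467,-.236,.215])
a=cams.snapshot("scene"); b=cams.snapshot("side")
print(tri(a,np.array([[333,442],[314,420],[285,422],[361,488]])/1.5,b,np.array([[632,316],[610,315],[536,409],[608,352]])/1.5).round(3))
w=wrist(0,0); cv2.imwrite("pics/w5.png",w["img"][:,:,::-1])
for p in [(.467,-.236,.165)]:
    q=P(w)@np.r_[p,1]; print(p,(q[:2]/q[2]).round(0))
E
```

```text
clock: 10.98
tool_pos: [0.4823, -0.1784, 0.2608]
pos [ 0.4823 -0.1784  0.2608] yaw -0.2 z [ 0.001 -0.001 -1.   ] t 10.97 | shift [-57.6 -15.1  45.9] turn z None
[[ 0.674 -0.383  0.277]
 [ 0.634 -0.375  0.295]
 [ 0.536 -0.37   0.124]
 [ 0.717 -0.37   0.116]]
(0.467, -0.236, 0.165) [239. 258.]
```

View pics/w5.png

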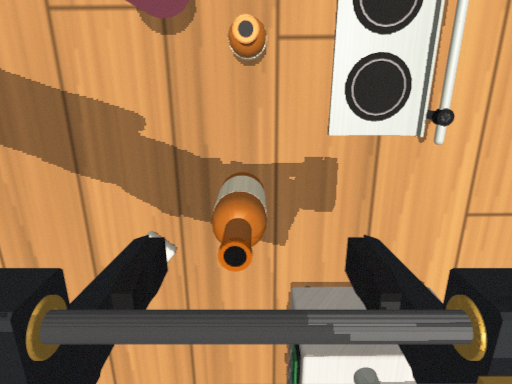

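The 200's mouth is at (235,255), the 50's at (245,29), and the mat nearest the filler at (378,86). The filler's edge is at y = -0.37, well clear.

```bash
python3 - <<'E'
from h import *
w=wrist(0,0)
p=cast(w,(235,255.5),.165)[0]; print("200",p,"50",cast(w,(245.5,29),.1),"m1",cast(w,(377.5,86.5),.009)); go([*p,.205]); go([*p,.132])
E
```

```text
200 [ 0.46547922 -0.23104485] 50 [[ 0.47456936 -0.05503296]] m1 [[ 0.62130423 -0.10250374]]
pos [ 0.4838 -0.1759  0.2604] yaw -0.1 z [ 0.001  0.    -1.   ] t 11.18 | shift [-55.2 -18.3  55.4] turn z None
pos [ 0.4838 -0.1759  0.2604] yaw -0.1 z [ 0.001  0.    -1.   ] t 11.18 | shift [-55.2 -18.4 128.4] turn z None
```

```bash
python3 -m pendant '[[-1,[-20,-6,15],[0,0,0]],[-1,[-22,-7,20],[0,0,0]],[-1,[-14,-4,20],[0,0,0]],[-1,[0,0,0],[0,0,0]],[-1,[0,0,0],[0,0,0]]]' | head -2
python3 - <<'E'
from h import *
go([.466,-.233,.132],0)
w=wrist(0,0); im=w["img"]; cv2.imwrite("pics/w6.png",im[:,:,::-1])
q=P(w)@np.r_[.466,-.233,.165,1]; print((q[:2]/q[2]).round(0))
E
```

```text
clock: 11.8
tool_pos: [0.4677, -0.2304, 0.2055]
pos [ 0.4677 -0.2304  0.2055] yaw 0.1 z [ 0.001  0.001 -1.   ] t 11.8 | shift [-2.6 -1.8 73.5] turn z 0.10628518380443097
[254. 226.]
```

View pics/w6.png

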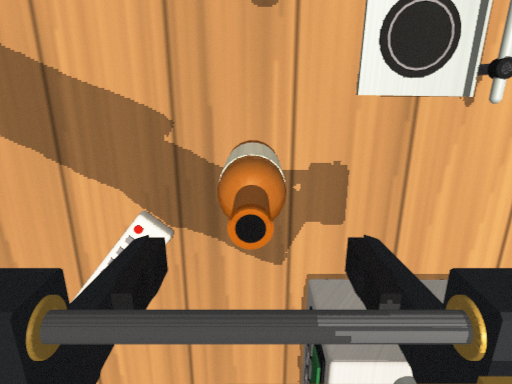

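The mouth is at (250,228), 2 mm off the prediction. Correct, descend and grip.

```bash
python3 -m pendant '[[-1,[-3,-3,25],[0,0,0]],[-1,[0,0,28],[0,0,0]],[-1,[0,0,20],[0,0,0]],[0.3,[0,0,0],[0,0,0]],[0.9,[0,0,0],[0,0,0]],[0.9,[0,0,0],[0,0,0]],[0.9,[0,0,0],[0,0,0]],[0.9,[0,0,0],[0,0,0]]]' 20 |head -2
python3 -m pendant '[[0.9,[0,0,0],[0,0,0]],[0.9,[0,0,0],[0,0,0]],[0.9,[0,0,0],[0,0,0]],[0.9,[0,0,-5],[0,0,0]],[0.9,[0,0,-20],[0,0,0]],[0.9,[0,0,-25],[0,0,0]],[0.9,[0,0,-10],[0,0,0]],[0.9,[0,0,0],[0,0,0]]]' 20
python3 - <<'E'
from h import *
go([.624,.0885,.192])
w=wrist(0,0); cv2.imwrite("pics/w7.png",w["img"][:,:,::-1])
E
```

```text
clock: 12.85
tool_pos: [0.4635, -0.2351, 0.1322]
clock: 13.85
tool_pos: [0.4635, -0.2351, 0.1922]
eef_rot: [0.707, 0.707, 0.0, 0.0]
contact_force: [0.1, 0.2, -1.5]
opening: 0.285
finger_force: 20.0
pos [ 0.4635 -0.2351  0.1922] yaw -0.0 z [ 0.001 -0.    -1.   ] t 13.85 | shift [3.237e+02 1.603e+02 2.000e-01] turn z None
```

View pics/w7.png

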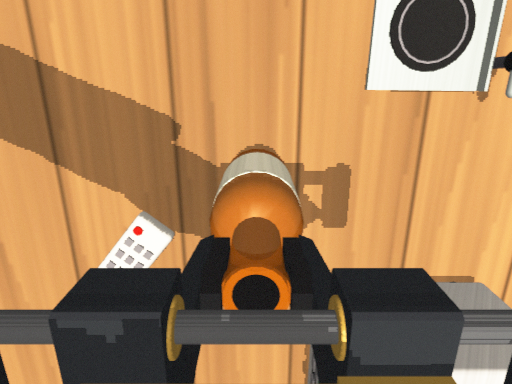

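The 200 is held straight with its mouth at (256,294). Carrying it to the third mat.

```bash
python3 -m pendant '[[0.9,[20,10,0],[0,0,0]],[0.9,[45,23,0],[0,0,0]],[0.9,[50,25,0],[0,0,0]],[0.9,[50,25,0],[0,0,0]],[0.9,[50,25,0],[0,0,0]],[0.9,[50,25,0],[0,0,0]],[0.9,[40,20,0],[0,0,0]],[0.9,[17,7,0],[0,0,0]]]'|head -2
python3 -m pendant '[[0.9,[0,0,0],[0,0,0]],[0.9,[0,0,14],[0,0,0]],[0.9,[0,0,16],[0,0,0]],[0.9,[0,0,12],[0,0,0]],[0.9,[0,0,4],[0,0,0]],[0.9,[0,0,1],[0,0,0]],[0.9,[0,0,0],[0,0,0]]]'|grep -E 'pos|contact'
python3 -m pendant '[[0.9,[0,0,1.5],[0,0,0]],[0.9,[0,0,1.5],[0,0,0]],[0.9,[0,0,0],[0,0,0]]]' | grep -E 'pos|contact'
```

```text
clock: 14.9
tool_pos: [0.6235, 0.0906, 0.1902]
tool_pos: [0.6239, 0.0869, 0.1453]
contact_force: [1.2, -0.2, -1.8]
tool_pos: [0.6235, 0.0869, 0.1419]
contact_force: [0.8, -0.6, -2.1]
```

```bash
python3 -m pendant '[[0.9,[0,0,1],[0,0,0]],[0.9,[0,0,0],[0,0,0]]]' | grep -E 'pos|contact'
python3 -m pendant '[[0.9,[0,0,1],[0,0,0]],[0.9,[0,0,0],[0,0,0]]]' | grep -E 'pos|contact'
```

```text
tool_pos: [0.6238, 0.0868, 0.141]
contact_force: [0.4, 0.2, -1.5]
tool_pos: [0.6243, 0.0868, 0.1408]
contact_force: [-0.8, 0.7, 5.7]
```

```bash
python3 -m pendant '[[0.2,[0,0,0],[0,0,0]],[0,[0,0,0],[0,0,0]],[-1,[0,0,0],[0,0,0]],[-1,[0,0,0],[0,0,0]],[-1,[0,0,0],[0,0,0]],[-1,[0,0,-10],[0,0,0]],[-1,[0,0,-30],[0,0,0]],[-1,[0,0,-40],[0,0,0]]]' | grep -E 'pos|opening'
python3 -m pendant '[[-1,[-10,-20,0],[0,0,0]],[-1,[-20,-25,0],[0,0,0]],[-1,[-25,-25,0],[0,0,0]],[-1,[-25,-25,0],[0,0,0]],[-1,[-25,-25,0],[0,0,0]],[-1,[-25,-20,0],[0,0,0]],[-1,[-13,-10,0],[0,0,0]],[-1,[0,0,0],[0,0,0]]]' | head -2
python3 -m pendant '[[-1,[0,0,0],[0,0,-9.5]],[-1,[0,0,0],[0,0,-9.5]],[-1,[0,0,0],[0,0,-9.5]],[-1,[0,0,-0],[0,0,-9.5]],[-1,[0,0,0],[0,0,-10]],[-1,[0,0,0],[0,0,-10]],[-1,[0,0,0],[0,0,0]],[-1,[0,0,0],[0,0,0]]]'|head -2
python3 - <<'E'
from h import *
go([.4745,-.057,.17],58)
w=wrist(0,0); cv2.imwrite("pics/w8.png",w["img"][:,:,::-1])
q=P(w)@np.r_[.4745,-.057,.1,1]; print((q[:2]/q[2]).round(0))
E
```

```text
tool_pos: [0.623, 0.0868, 0.2207]
opening: 1.003
clock: 18.65
tool_pos: [0.4736, -0.0567, 0.2204]
clock: 19.65
tool_pos: [0.4741, -0.0554, 0.2199]
pos [ 0.4741 -0.0554  0.2199] yaw 57.8 z [ 0.001  0.    -1.   ] t 19.65 | shift [-1.1 -1.2 49.9] turn z -0.15849089188364474
[254. 186.]
```

View pics/w8.png

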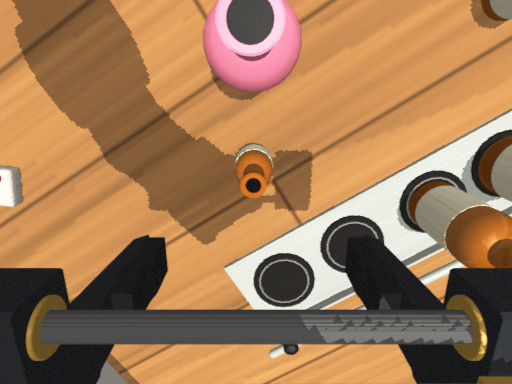

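The 50's mouth is at (253.5,186), exactly as predicted, but the wrist camera side faces the pink bottle. I'll turn to yaw -100° so the camera faces away from it.

```bash
python3 -m pendant '[[-1,[0,0,0],[0,0,10]],[-1,[0,0,0],[0,0,10]],[-1,[0,0,0],[0,0,10]],[-1,[0,0,0],[0,0,10]],[-1,[0,0,0],[0,0,10]],[-1,[0,0,0],[0,0,10]],[-1,[0,0,0],[0,0,10]],[-1,[0,0,0],[0,0,10]]]'|head -2
python3 -m pendant '[[-1,[0,0,0],[0,0,10]],[-1,[0,0,0],[0,0,10]],[-1,[0,0,0],[0,0,10]],[-1,[0,0,0],[0,0,10]],[-1,[0,0,0],[0,0,10]],[-1,[0,0,0],[0,0,10]],[-1,[0,0,0],[0,0,10]],[-1,[0,0,0],[0,0,8]]]'|head -2
python3 - <<'E'
from h import *
print(r.get_state()["q"].round(2))
go([.4745,-.057,.067],-100)
E
```

```text
clock: 20.7
tool_pos: [0.4738, -0.0556, 0.22]
clock: 21.7
tool_pos: [0.4739, -0.0555, 0.22]
[-0.42  0.64  0.74  2.05 -0.67  0.7  -1.  ]
pos [ 0.4739 -0.0555  0.22  ] yaw -100.4 z [ 0.001  0.    -1.   ] t 21.7 | shift [  0.8   1.4 153. ] turn z -0.359229586746153
```

```bash
python3 -m pendant '[[-1,[1,1,30],[0,0,0]],[-1,[0,0,40],[0,0,0]],[-1,[0,0,40],[0,0,0]],[-1,[0,0,25],[0,0,0]],[-1,[0,0,12],[0,0,0]],[-1,[0,0,3],[0,0,0]],[-1,[0,0,0],[0,0,0]],[0.3,[0,0,0],[0,0,0]]]' 15 | grep -E 'pos|contact'
python3 -m pendant '[[0.95,[0,0,0],[0,0,0]],[0.95,[0,0,0],[0,0,0]],[0.95,[0,0,0],[0,0,0]],[0.95,[0,0,0],[0,0,0]],[0.95,[0,0,0],[0,0,0]],[0.95,[0,0,0],[0,0,0]],[0.95,[0,0,0],[0,0,0]],[0.95,[0,0,0],[0,0,0]]]' 15
```

```text
tool_pos: [0.4748, -0.0572, 0.0704]
contact_force: [0.2, -0.8, -0.3]
clock: 23.7
tool_pos: [0.4743, -0.0572, 0.0699]
eef_rot: [0.996, -0.087, -0.0, -0.0]
contact_force: [-0.4, -0.5, 0.0]
opening: 0.223
finger_force: 15.0
```

```bash
python3 -m pendant '[[0.95,[0,0,-5],[0,0,0]],[0.95,[0,0,-20],[0,0,0]],[0.95,[0,0,-25],[0,0,0]],[0.95,[0,0,-10],[0,0,0]],[0.95,[0,0,0],[0,0,0]]]'|grep -E 'pos|open|fing'
python3 - <<'E'
from h import *
go([.622,-.110,.130])
w=wrist(0,0); cv2.imwrite("pics/w9.png",w["img"][:,:,::-1])
q=P(w)@np.r_[.4745,-.057,.16,1]; print((q[:2]/q[2]).round(0))
E
```

```text
tool_pos: [0.4746, -0.057, 0.1303]
opening: 0.218
finger_force: 15.0
pos [ 0.4746 -0.057   0.1303] yaw -100.0 z [ 0.001 -0.    -1.   ] t 24.32 | shift [154.3  26.5   0.4] turn z None
[256. 289.]
```

View pics/w9.png

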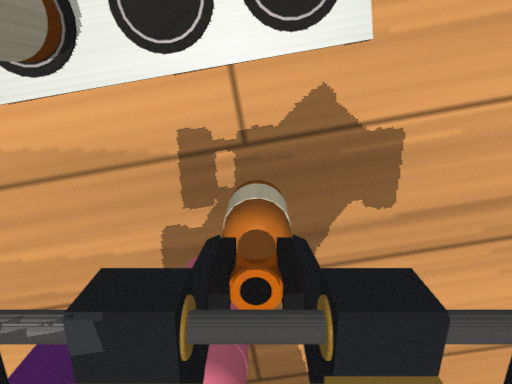

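The 50 is held straight with its mouth at (256,290). Carrying it to the mat nearest the filler.

```bash
python3 -m pendant '[[0.95,[20,3,0],[0,0,0]],[0.95,[35,5,0],[0,0,0]],[0.95,[40,6,0],[0,0,0]],[0.95,[35,6,0],[0,0,0]],[0.95,[18,3,0],[0,0,0]],[0.95,[6,2,0],[0,0,0]],[0.95,[0,0,0],[0,0,0]],[0.95,[0,0,0],[0,0,0]]]'|head -2
python3 -m pendant '[[0.95,[0,0,15],[0,0,0]],[0.95,[0,0,17],[0,0,0]],[0.95,[0,0,12],[0,0,0]],[0.95,[0,0,3],[0,0,0]],[0.95,[0,0,1],[0,0,0]],[0.95,[0,0,0],[0,0,0]]]'|grep -E 'pos|contact'
python3 -m pendant '[[0.95,[0,0,1.5],[0,0,0]],[0.95,[0,0,1],[0,0,0]],[0.95,[0,0,0],[0,0,0]]]' | grep -E 'pos|contact'
```

```text
clock: 25.38
tool_pos: [0.6205, -0.1082, 0.1296]
tool_pos: [0.6219, -0.1089, 0.0823]
contact_force: [0.1, -0.3, -0.6]
tool_pos: [0.6216, -0.1086, 0.0794]
contact_force: [-0.4, -0.7, -0.5]
```

```bash
python3 -m pendant '[[0.95,[0,0,0.8],[0,0,0]],[0.95,[0,0,0],[0,0,0]]]' | grep -E 'pos|contact'
python3 -m pendant '[[0.95,[0,0,0.8],[0,0,0]],[0.95,[0,0,0],[0,0,0]]]' | grep -E 'pos|contact'
```

```text
tool_pos: [0.6218, -0.1089, 0.0789]
contact_force: [-0.5, 0.0, 1.4]
tool_pos: [0.622, -0.1091, 0.0788]
contact_force: [-1.5, -0.3, 6.3]
```

```bash
python3 -m pendant '[[0.2,[0,0,0],[0,0,0]],[0,[0,0,0],[0,0,0]],[-1,[0,0,0],[0,0,0]],[-1,[0,0,0],[0,0,0]],[-1,[0,0,0],[0,0,0]],[-1,[0,0,-10],[0,0,0]],[-1,[0,0,-35],[0,0,0]],[-1,[0,0,-45],[0,0,0]]]' | grep -E 'pos|opening'
python3 -m pendant '[[-1,[0,0,-45],[0,0,0]],[-1,[0,0,-30],[0,0,-10]],[-1,[0,0,0],[0,0,-10]],[-1,[0,0,0],[0,0,-10]],[-1,[0,0,0],[0,0,-10]],[-1,[0,0,0],[0,0,-10]],[-1,[0,0,0],[0,0,-10]],[-1,[0,0,0],[0,0,-10]]]' | head -2
python3 -m pendant '[[-1,[0,0,0],[0,0,-10]],[-1,[0,0,0],[0,0,-10]],[-1,[0,0,0],[0,0,-10]],[-1,[0,0,0],[0,0,0]]]' | head -2
python3 - <<'E'
from h import *
go([.467,.229,.24],0)
E
```

```text
tool_pos: [0.6211, -0.1085, 0.1687]
opening: 0.997
clock: 29.0
tool_pos: [0.6215, -0.1091, 0.2436]
clock: 29.5
tool_pos: [0.6215, -0.1092, 0.2435]
pos [ 0.6215 -0.1092  0.2435] yaw -0.2 z [ 0.001 -0.    -1.   ] t 29.5 | shift [ 337.7 -155.6    3.4] turn z -0.18861929899412644
```

```bash
python3 -m pendant '[[-1,[20,-25,0],[0,0,0]],[-1,[45,-25,0],[0,0,0]],[-1,[50,-25,0],[0,0,0]],[-1,[50,-20,0],[0,0,0]],[-1,[50,-20,0],[0,0,0]],[-1,[50,-20,0],[0,0,0]],[-1,[45,-15,0],[0,0,0]],[-1,[27,-5,0],[0,0,0]]]' | head -2
python3 -m pendant '[[-1,[0,0,40],[0,0,0]],[-1,[0,0,33],[0,0,0]],[-1,[0,0,0],[0,0,0]],[-1,[0,0,0],[0,0,0]]]' | head -2
python3 - <<'E'
from h import *
go([.467,.229,.097],0)
w=wrist(0,0); cv2.imwrite("pics/w10.png",w["img"][:,:,::-1])
q=P(w)@np.r_[.467,.229,.13,1]; print((q[:2]/q[2]).round(0))
E
```

```text
clock: 30.5
tool_pos: [0.4655, 0.2312, 0.2432]
clock: 31.0
tool_pos: [0.4677, 0.2284, 0.1709]
pos [0.4677 0.2284 0.1709] yaw -0.2 z [ 0.002  0.    -1.   ] t 31.0 | shift [ 0.5 -0.8 73.9] turn z -0.15426883854860307
[255. 221.]
```

View pics/w10.png

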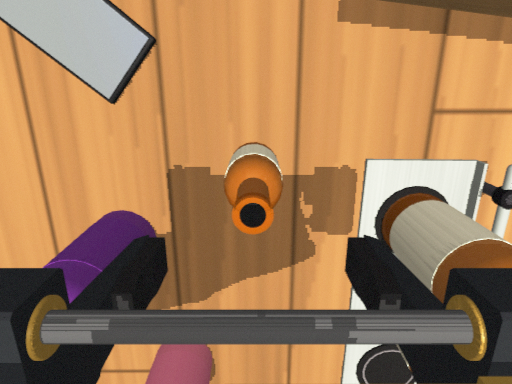

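The 100's mouth is at (252.5,215), about +3 mm in y and -1 mm in x from the prediction. Descend and grip.

```bash
python3 -m pendant '[[-1,[3,-2,25],[0,0,0]],[-1,[0,0,30],[0,0,0]],[-1,[0,0,17],[0,0,0]],[-1,[0,0,2],[0,0,0]],[0.3,[0,0,0],[0,0,0]],[0.95,[0,0,0],[0,0,0]],[0.95,[0,0,0],[0,0,0]],[0.95,[0,0,0],[0,0,0]]]' 15 |head -2
python3 -m pendant '[[0.95,[0,0,0],[0,0,0]],[0.95,[0,0,0],[0,0,0]],[0.95,[0,0,0],[0,0,0]],[0.95,[0,0,0],[0,0,0]],[0.95,[0,0,0],[0,0,0]]]' 15
python3 -m pendant '[[0.95,[0,0,-5],[0,0,0]],[0.95,[0,0,-25],[0,0,0]],[0.95,[0,0,-40],[0,0,0]],[0.95,[0,0,-50],[0,0,0]],[0.95,[0,0,-30],[0,0,0]],[0.95,[0,0,0],[0,0,0]]]' 15
python3 - <<'E'
from h import *
go([.623,-.017,.247])
E
```

```text
clock: 32.05
tool_pos: [0.465, 0.2316, 0.0962]
clock: 32.67
tool_pos: [0.4649, 0.2314, 0.0958]
eef_rot: [0.707, 0.707, 0.0, 0.0]
contact_force: [-0.1, -1.0, -0.2]
opening: 0.255
finger_force: 15.0
clock: 33.42
tool_pos: [0.4659, 0.2319, 0.2481]
eef_rot: [0.707, 0.707, 0.002, 0.001]
contact_force: [-0.1, 0.7, -1.5]
opening: 0.254
finger_force: 15.0
pos [0.4659 0.2319 0.2481] yaw -0.0 z [ 0.004  0.003 -1.   ] t 33.42 | shift [-248.8  157.2    1.1] turn z None
```

```bash
python3 -m pendant '[[0.95,[-20,5,0],[0,0,0]],[0.95,[-40,5,0],[0,0,0]],[0.95,[-45,5,0],[0,0,0]],[0.95,[-45,5,0],[0,0,0]],[0.95,[-45,5,0],[0,0,0]],[0.95,[-35,5,0],[0,0,0]],[0.95,[-17,10,0],[0,0,0]],[0.95,[0,25,0],[0,0,0]]]' | head -2
python3 -m pendant '[[0.95,[0,40,0],[0,0,0]],[0.95,[0,32,0],[0,0,0]],[0.95,[0,15,0],[0,0,0]],[0.95,[0,5,0],[0,0,0]],[0.95,[0,0,0],[0,0,0]],[0.95,[0,0,0],[0,0,0]]]' | head -2
python3 -c "
from h import *
go([.623,-.017,.105])"
```

```text
clock: 34.42
tool_pos: [0.5279, -0.0179, 0.2445]
clock: 35.17
tool_pos: [0.6206, -0.0157, 0.2455]
pos [ 0.6206 -0.0157  0.2455] yaw -0.1 z [-0.001  0.    -1.   ] t 35.17 | shift [ -1.3   2.6 140.5] turn z None
```

```bash
python3 -m pendant '[[0.95,[-1,2,20],[0,0,0]],[0.95,[0,0,35],[0,0,0]],[0.95,[0,0,35],[0,0,0]],[0.95,[0,0,25],[0,0,0]],[0.95,[0,0,13],[0,0,0]],[0.95,[0,0,6],[0,0,0]],[0.95,[0,0,2],[0,0,0]],[0.95,[0,0,0],[0,0,0]]]'|grep -E 'pos|contact'
python3 -m pendant '[[0.95,[0,0,1],[0,0,0]],[0.95,[0,0,0],[0,0,0]]]' | grep -E 'pos|contact'
```

```text
tool_pos: [0.6241, -0.0167, 0.1106]
contact_force: [-0.3, 0.5, -0.6]
tool_pos: [0.6238, -0.0167, 0.1091]
contact_force: [-0.1, -0.8, -1.3]
```

```bash
python3 -m pendant '[[0.95,[0,0,1.5],[0,0,0]],[0.95,[0,0,1.5],[0,0,0]],[0.95,[0,0,0],[0,0,0]]]' | grep -E 'pos|contact'
python3 -m pendant '[[0.95,[0,0,1],[0,0,0]],[0.95,[0,0,0],[0,0,0]]]' | grep -E 'pos|contact'
```

```text
tool_pos: [0.6235, -0.0167, 0.1056]
contact_force: [-0.2, -0.5, -1.3]
tool_pos: [0.6237, -0.0167, 0.1048]
contact_force: [-0.9, -0.6, -0.8]
```

```bash
python3 -m pendant '[[0.95,[0,0,0.8],[0,0,0]],[0.95,[0,0,0],[0,0,0]]]' | grep -E 'pos|contact'
python3 -m pendant '[[0.2,[0,0,0],[0,0,0]],[0,[0,0,0],[0,0,0]],[-1,[0,0,0],[0,0,0]],[-1,[0,0,0],[0,0,0]],[-1,[0,0,0],[0,0,0]],[-1,[0,0,-10],[0,0,0]],[-1,[0,0,-35],[0,0,0]],[-1,[0,0,-45],[0,0,0]]]' | grep -E 'pos|opening'
python3 -m pendant '[[-1,[0,0,-40],[0,0,0]],[-1,[0,0,-30],[0,0,0]],[-1,[0,-40,-10],[0,0,0]],[-1,[0,-50,0],[0,0,0]],[-1,[0,-50,0],[0,0,0]],[-1,[0,-30,0],[0,0,0]],[-1,[0,0,0],[0,0,0]]]' | head -2
python3 - <<'E'
from h import *
a=cams.snapshot("scene"); b=cams.snapshot("side")
f=lambda c:cv2.resize(c[:,:,::-1],(399,399),interpolation=cv2.INTER_CUBIC)
cv2.imwrite("pics/fin.png",np.hstack([f(a["img"][130:280,220:370]),f(b["img"][90:240,210:360])]))
go([0,0,0])
E
```

```text
tool_pos: [0.6242, -0.0167, 0.1047]
contact_force: [-0.4, 0.4, 4.0]
tool_pos: [0.623, -0.0166, 0.1948]
opening: 1.0
clock: 39.17
tool_pos: [0.4517, -0.0167, 0.2748]
pos [ 0.455  -0.0165  0.2748] yaw -0.0 z [ 0.003  0.    -1.   ] t 39.27 | shift [  16.2 -455.7  273.5] turn z None
```

View pics/fin.png

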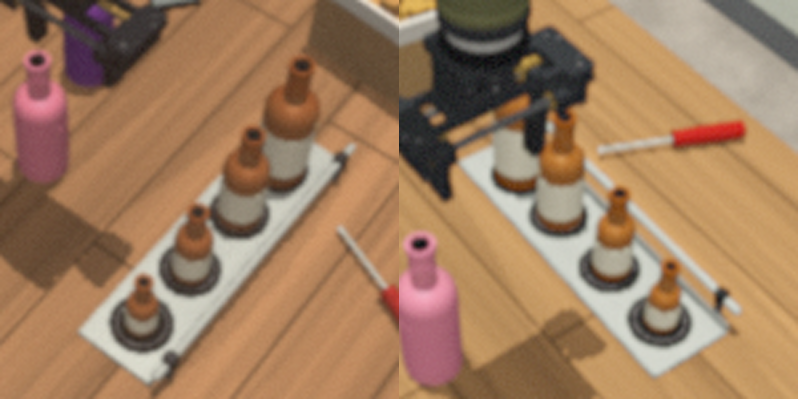

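All four bottles stand upright on their mats in order, with mouths in the left crop at (144,283), (198,212), (253,134) and (302,66). A quick numeric check against the mats, then I hand in.

```bash
python3 - <<'E'
from h import *
a=cams.snapshot("scene")
for u,z,m in zip([(144,283),(198,212),(253,134),(302,66)],[.109,.139,.174,.214],[(.6244,-.1103),(.6252,-.0174),(.6266,.0844),(.6264,.1705)]):
    p=cast(a,np.array(u)/2.66+[220,130],z)[0]; print(p.round(3),((p-m)*1000).round(1),"mm off")
E
```

```text
[ 0.625 -0.111] [ 1.  -1.2] mm off
[ 0.627 -0.017] [2.1 0.5] mm off
[0.626 0.086] [-0.7  1.6] mm off
[0.629 0.172] [2.1 1.3] mm off
```

```bash
python3 -c "
from plant import r
print(r.finish_job())"
```

```text
the job is handed in; nothing more can be done
None
```

The four bottles stand upright in order of size, the smallest nearest the filler; each measured about 1–3 mm from its mat's centre on the scene camera, and I handed the job in at about 39 s (no verdict was returned).

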